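# Scrape the trimming plate clean

### The job

Take the wooden scraper block from its rest and wipe all five loose cork trimmings off the aluminium plate, over its open edge into the steel trough, touching the trimmings only with the scraper and pressing on the plate with no more than 40 N. Then stand the scraper back in its rest, setting it down rather than dropping it, and leave the ball rack, jar, core mould and seam pricker where they are.

Things in the scene. Friction and masses are not known exactly. Their poses are not given: they have to be found in the camera images.
- station: Fixed aluminium plate on a pine base. Origin on the shelf under the plate's centre, z up, +x = wiping direction. Plate x -110..110, y -100..100 mm, top 45 mm above the shelf. Pine lips 10 mm wide, tops at 56 mm, along both sides (inner faces y = +-90) and the back (inner face x = -100); the edge at x = +110 is open.
- trough (a point): Centre of the floor of the dark steel trough, fixed to the station directly beyond the plate's open edge; axes as the station's, this point at station x 155, y 0, z 6 mm. Inside 90 (x) by 190 (y) mm, walls up to 50 mm above the shelf.
- rest: Fixed shallow wooden rest for the scraper, 60 (x) by 140 (y) mm outside. Origin: centre of its underside on the shelf. Floor 8 mm high, rim 14 mm high, inside 46 (x) by 124 (y) mm. It stands on one side of the station, left or right.
- scraper: Dark wooden scraper block with a steel foot, 160 g or so, standing upright in its rest. Origin: centre of its underside. Blade part 24 (x) by 100 (y) mm, up to 36 mm height; on it a grip ridge 18 (x) by 64 (y) mm from 36 to 76 mm height. Pinch the ridge across x from above. Both sides are alike.
- chip1: Loose cork trimming, 28 (x) by 20 (y) mm, 8 mm thick, stepped up to 13 mm over half its length; about 10 g, one of five alike on the plate. Origin: centre of its underside.
- chip2: Loose cork trimming, 28 (x) by 20 (y) mm, 8 mm thick, stepped up to 13 mm over half its length; about 10 g, one of five alike on the plate. Origin: centre of its underside.
- chip3: Loose cork trimming, 28 (x) by 20 (y) mm, 8 mm thick, stepped up to 13 mm over half its length; about 10 g, one of five alike on the plate. Origin: centre of its underside.
- chip4: Loose cork trimming, 28 (x) by 20 (y) mm, 8 mm thick, stepped up to 13 mm over half its length; about 10 g, one of five alike on the plate. Origin: centre of its underside.
- chip5: Loose cork trimming, 28 (x) by 20 (y) mm, 8 mm thick, stepped up to 13 mm over half its length; about 10 g, one of five alike on the plate. Origin: centre of its underside.
- rack: Bystander: slatted pine rack with four red balls in a row, 75 (x) by 330 (y) mm, 94 mm tall, beyond the station. Origin: centre of underside.
- jar: Bystander: green glass jar with steel lid, 60 mm diameter, 95 mm tall. Origin: centre of underside.
- mould: Bystander: squat round aluminium core mould, 84 mm diameter, 40 mm tall, on the side of the station where the rest is not. Origin: centre of underside.
- pricker: Bystander: seam pricker lying flat along its x, dark handle 85 mm long and 18 mm thick, thin steel spike 75 mm to +x. Origin: at the front end of the handle, on the shelf.

How it is judged:
On the way, in this order (a step that is already met when the one before it is completed fails the run):
1. the held scraper stands upright with its foot on, or less than 8 mm above, the plate, between the lips (x of scraper in the frame of station between -0.1 and 0.11 m and y of scraper in the frame of station between -0.09 and 0.09 m and z of scraper in the frame of station between 0.042 and 0.053 m and angle between scraper's own z axis and vertical below 0.2 rad and contact force between the fingers and scraper above 0.5 N), for 0.1 s.
2. all five trimmings lie in the trough (x of chip1 in the frame of station between 0.108 and 0.203 m and y of chip1 in the frame of station between -0.1 and 0.1 m and z of chip1 in the frame of station between 0 and 0.043 m and x of chip2 in the frame of station between 0.108 and 0.203 m and y of chip2 in the frame of station between -0.1 and 0.1 m and z of chip2 in the frame of station between 0 and 0.043 m and x of chip3 in the frame of station between 0.108 and 0.203 m and y of chip3 in the frame of station between -0.1 and 0.1 m and z of chip3 in the frame of station between 0 and 0.043 m and x of chip4 in the frame of station between 0.108 and 0.203 m and y of chip4 in the frame of station between -0.1 and 0.1 m and z of chip4 in the frame of station between 0 and 0.043 m and x of chip5 in the frame of station between 0.108 and 0.203 m and y of chip5 in the frame of station between -0.1 and 0.1 m and z of chip5 in the frame of station between 0 and 0.043 m), for 0.2 s.
At the end, for the whole second after the job is handed in: All five trimmings lie at rest inside the trough, below the level of the plate; the scraper is released and stands upright on its foot, flat on the floor of its rest inside the rim, within 20 mm of the centre and along the rest's length (either way round) (all of step 2 and x of scraper in the frame of rest between -0.02 and 0.02 m and y of scraper in the frame of rest between -0.02 and 0.02 m and z of scraper in the frame of rest between 0.004 and 0.013 m and angle between scraper's own z axis and vertical below 0.08 rad and angle between the x axis of scraper and the x axis of rest, either way round below 0.3 rad and linear speed of each of scraper, chip1, chip2, chip3, chip4, chip5 below 0.02 m/s); the robot touches nothing.
It fails at once if a trimming is touched by the fingers or the arm (contact force between any of chip1, chip2, chip3, chip4, chip5 and the fingers above 0.2 N or contact force between any of chip1, chip2, chip3, chip4, chip5 and the arm above 0.2 N).
It fails at once if the scraper presses on the plate or its lips with more than 40 N (contact force between scraper and station above 40 N).
It fails at once if the scraper is let go in the air: more than 15 mm above the plate's level, or more than 14 mm above the floor of its rest (contact force between the fingers and scraper below 0.05 N and (height (world z) of scraper above 0.06 m or (horizontal distance between scraper and rest below 0.06 m and height (world z) of scraper above 0.022 m))).
It fails at once if the ball rack, jar, core mould or seam pricker is moved by more than 15 mm (distance of any of rack, jar, mould, pricker from where it was at the start of the episode above 0.015 m).
It also fails if it takes over 53 s, if anything falls off the work surface, if the arm or the gripper's body presses on something with over 40 N, if the wrist force passes 120 N, or if a joint passes its speed limit or range.

### The arm

A 7-joint arm with a two-finger parallel gripper is mounted at the origin on the work surface. World frame = base frame: x ahead of the robot, y to its left, z up, the work surface at z = 0. Lengths are in m, angles in rad, forces in N, time in s.
With the tool pointing down it reaches from about 0.4 to 0.85 m from the base axis. Payload 10.4 kg.
Tool frame: the origin (TCP) lies at the very end of the fingers, on their centre line; the grasp point (between the pads) lies 19 mm behind it; z points along the fingers, y is the direction in which the jaws open and shut (so a half turn about z gives the same grasp; the last joint's range is limited). The gripper opens to 87 mm and grips with 3 to 60 N. Pads are 19 mm wide; open, the fingers measure 117 mm over their backs; the gripper's body (75 mm by 190 mm) begins 51 mm behind the grasp point.
Start: joints at [1.287, 0.332, -0.065, 1.46, 0.022, 1.35, -0.088], TCP at [0.161, -0.604, 0.223] pointing down, gripper open.
Joint ranges: [-2.6, 2.6], [-0.5, 2.12], [-1.47, 1.34], [0.16, 2.42], [-1.27, 4.41], [0.06, 2.06], [-2.6, 2.6]. Speed limits (rad/s): [2.22, 2.22, 2.79, 2.79, 3.14, 3.14, 3.14].

### API

Orientations are given as a unit quaternion [x, y, z, w].
In Python, from bench import r, eyes, job gives the robot as it stands. The module is installed in compiled form; this text tells all that it offers.
- The arm moves only by the tool play_rows, never from a script. Its argument "motion" is a list of rows, each a list of 7 numbers: the shift along the tool's x, y, z as a fraction of full scale, then the turn, a rotation vector about the tool's x, y, z as a fraction of full scale, then the opening in per cent of the stroke, from 0 (shut) to 100 (fully open). A call has 1 to 5 rows; each row is the pose to reach, as a shift and turn from the pose commanded when the call began, along the tool's axes at that moment; what a row does not reach only later rows make up. Full scale, the value 1, is 0.2 m for a shift and 90 degrees for a turn. A row lasts 1/8 s, in which the tool goes at most 62.5 mm and 10.7 degrees, less where a joint would pass 70% of its speed; a pose out of reach is approached as far as the arm can. A call with a number of a shift or a turn outside -1 to 1 is refused whole. A call with a gripper value outside its range is refused whole. The fingers move at their own pace and stop on an object; "squeeze" is the grip in N (left out, the last holds). Time passes only in rows, so rows that repeat a pose let the fingers close. It gives the time, the measured TCP pose, the force and the opening at its end, in the units of the state.
- r.read_state(): the state, without advancing time (a new reading comes with each control period).
- eyes.camera(name): name is "scene" or "side" or "wrist"; returns a dict with "image" (384x512x3 uint8, red, green, blue), "mtx" (3x3 intrinsics, pixels), "R" (3x3) and "t" (3): a world point X has camera coordinates R X + t. Camera axes: x right, y down, z forward; pixel columns grow to the right and rows downward; lengths in m; the calibration is good to about 2 mm. A picture is of the moment at which its call begins. There is no depth.
- job.close_job(): hands the job in, once; it reports no verdict.
Trained networks look in a picture, given as the dict that the camera call returned (one of the last four; its "shot" number tells which), for a name from the list of things; names that differ only in an ending like _2 or _b are one class to them, and where a whole thing is asked for, a point or a joint stands for the part that bears it (a point fixed in the world has none). Each returns a list of dicts, best first, with "p" (0 to 1); they miss things now and then, are a little off and sometimes report something else, mostly with a low value. They report only what shows in the picture. A call takes as long as a camera call.
- eyes.regions_of(picture, label): "region" (384x512 bool, what is visible of it) and "xy" ([column, row] in pixels, amid what is visible of it).
- eyes.landmark_of(picture, label): "xy" ([column, row] in pixels: a listed point, or the origin of a listed thing).
The state is a dict: "time": time; "joint_positions": joint angles; "joint_vel": joint speeds; "joint_torque": joint torques, N m; "ee_pos": TCP position; "eef_rot": TCP orientation; "ft_force": force on the tool from outside, world axes, zero at the start; "torque": the same for the moment, N m; "width": finger opening in m.
Only numpy, scipy, OpenCV 4.12 (cv2) and the standard library are available. Lean on these libraries where they do the work, as an engineer would, in place of code of your own. Each camera call takes 0.05 s, during which the arm holds its last target. There are 200 camera calls.

## Working session

There is one attempt and no reset: what is moved stays moved. The work goes in short steps, Python scripts to look and compute and a tool call to move; the robot and the scene stay as the last step left them, time stands still between calls to the robot, and variables do not carry over. Pictures are saved under pics/ and viewed, about 8 in all and at most 12, crops included, and the job is handed in when it is done.

Besides the shell and the picture viewer there is one more tool, called as name([rows], argument=value, ...), one row to a line, values as JSON. play_rows: Moves the arm, as the interface text tells. Shift numbers are shares of 0.2 m and turn numbers shares of 90 degrees, none past 1 either way. Its arguments: {"type":"object","properties":{"motion":{"type":"array","items":{"type":"array","items":{"type":"number"}}},"squeeze":{"type":"number"}},"required":["motion"]}

```bash
mkdir -p pics
cat > h.py <<'E'
import numpy as np, cv2
from bench import r, eyes, job
from scipy.spatial.transform import Rotation as Ro
def shot(n,save=None):
    p=eyes.camera(n)
    if save: cv2.imwrite('pics/'+save,p['image'][:,:,::-1])
    return p
def ray(p,xy):
    d=np.linalg.inv(p['mtx'])@np.array([xy[0],xy[1],1.]); R=np.array(p['R']);t=np.array(p['t'])
    return -R.T@t, R.T@d
def onz(p,xy,z):
    c,d=ray(p,xy); return c+d*(z-c[2])/d[2]
def tri(obs):
    A=np.zeros((3,3));b=np.zeros(3)
    for p,xy in obs:
        c,d=ray(p,xy);d=d/np.linalg.norm(d);P=np.eye(3)-np.outer(d,d);A+=P;b+=P@c
    return np.linalg.solve(A,b)
def proj(p,X):
    v=np.array(p['mtx'])@(np.array(p['R'])@np.array(X)+np.array(p['t'])); return v[:2]/v[2]
E
python3 - <<'E'
from h import *
s=r.read_state(); print(s['time'],s['ee_pos'],s['eef_rot'],s['width'])
P={n:shot(n,n+'0.png') for n in('scene','side','wrist')}
im=np.vstack([np.hstack([P['scene']['image'],P['side']['image']]),])
cv2.imwrite('pics/a.png',cv2.resize(im,None,fx=.78,fy=.78)[:,:,::-1])
for n,p in P.items():
    print(n,'cam at',np.round(-np.array(p['R']).T@p['t'],3))
    for l in ['station','trough','rest','scraper','chip1','rack','jar','mould','pricker']:
        L=eyes.landmark_of(p,l)
        print(n,l,[(round(d['p'],2),np.round(d['xy'],1).tolist(),np.round(onz(p,d['xy'],0),3)[:2].tolist()) for d in L[:6]])
E
```

```text
0.0 [ 0.16107569 -0.60348529  0.22174864] [ 9.91504985e-01  1.30066736e-01 -1.12877858e-04 -7.04691754e-04] 0.08701544869234745
scene cam at [ 1.397 -0.819  0.784]
scene station [(0.74, [227.5, 207.4], [0.507, -0.015]), (0.45, [339.9, 194.9], [0.731, 0.301])]
scene trough [(0.68, [245.1, 181.6], [0.43, 0.145])]
scene rest [(0.52, [288.4, 168.5], [0.48, 0.328])]
scene scraper [(0.59, [287.5, 164.5], [0.457, 0.351]), (0.5, [285.3, 163.5], [0.445, 0.351])]
scene chip1 [(0.62, [253.1, 192.1], [0.501, 0.112]), (0.61, [211.2, 195.1], [0.41, 0.0]), (0.48, [234.9, 194.3], [0.466, 0.059]), (0.47, [234.7, 202.0], [0.5, 0.024]), (0.45, [223.5, 179.9], [0.364, 0.101])]
scene rack [(0.84, [295.4, 237.1], [0.77, 0.012])]
scene jar [(0.7, [339.0, 197.6], [0.739, 0.284])]
scene mould [(0.96, [142.4, 266.2], [0.549, -0.371]), (0.19, [214.8, 193.5], [0.412, 0.016])]
scene pricker [(0.66, [189.2, 281.4], [0.688, -0.323]), (0.34, [144.4, 267.0], [0.556, -0.37])]
side cam at [ 0.327 -0.638  0.543]
side station [(0.75, [216.5, 229.9], [0.518, -0.016])]
side trough [(0.9, [175.5, 200.2], [0.464, 0.146])]
side rest [(0.9, [161.3, 164.5], [0.476, 0.354])]
side scraper [(0.95, [155.1, 166.7], [0.456, 0.349]), (0.27, [170.5, 214.5], [0.436, 0.092])]
side chip1 [(0.67, [202.2, 228.0], [0.49, 0.006]), (0.65, [172.1, 212.8], [0.442, 0.097]), (0.57, [207.5, 210.1], [0.525, 0.067]), (0.47, [233.7, 214.8], [0.576, 0.018]), (0.4, [216.3, 195.0], [0.569, 0.119]), (0.18, [175.0, 201.4], [0.461, 0.142])]
side rack [(0.97, [306.4, 197.5], [0.776, -0.001])]
side jar [(0.63, [242.9, 151.5], [0.735, 0.314])]
side mould [(0.59, [310.4, 353.4], [0.544, -0.373])]
side pricker [(0.9, [363.5, 295.5], [0.697, -0.32])]
wrist cam at [ 0.237 -0.583  0.383]
wrist station []
wrist trough []
wrist rest []
wrist scraper []
wrist chip1 []
wrist rack []
wrist jar []
wrist mould []
wrist pricker []
```

View pics/a.png

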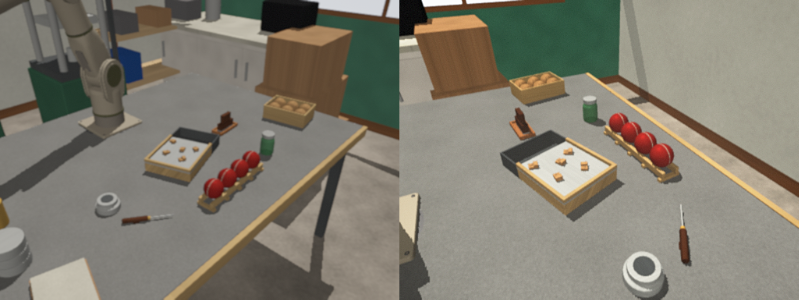

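Run:
```python
from h import *
s=r.read_state(); print(s['time'])
print(Ro.from_quat(s['eef_rot']).as_matrix().round(3))
a=shot('scene');b=shot('side')
for l in ['station','trough','rest','scraper']:
    A=eyes.landmark_of(a,l);B=eyes.landmark_of(b,l)
    if A and B: print(l,tri([(a,A[0]['xy']),(b,B[0]['xy'])]).round(3))
for p in(a,b):
    for i,d in enumerate(eyes.landmark_of(p,'chip1')[:6]): print(d['p'],onz(p,d['xy'],.045).round(3))
```

```text
1.5
[[ 0.966  0.258  0.   ]
 [ 0.258 -0.966 -0.   ]
 [ 0.     0.    -1.   ]]
station [ 0.513 -0.011 -0.003]
trough [0.457 0.126 0.016]
rest [0.464 0.344 0.007]
scraper [0.47  0.352 0.002]
0.61 [0.563 0.041 0.045]
0.6 [0.527 0.283 0.045]
0.58 [0.493 0.031 0.045]
0.54 [ 0.555 -0.034  0.045]
0.54 [ 0.466 -0.042  0.045]
0.41 [0.418 0.034 0.045]
0.69 [0.43  0.037 0.045]
0.65 [ 0.483 -0.046  0.045]
0.59 [ 0.56  -0.039  0.045]
0.56 [0.504 0.014 0.045]
0.49 [0.545 0.048 0.045]
```

The scene view shows the station mid-table with its trough on the far left (+y) end. The scraper is in its rest beyond it, near column 225, row 122 of the half-size picture, and five chips are on the plate. I'll move toward the rest.

play_rows([
  [0.3,-0.15,0,0,0,0,100],
  [0.6,-0.3,0,0,0,0,100],
  [0.85,-0.43,0,0,0,0,100],
  [1,-0.5,0,0,0,0,100],
  [1,-0.5,0,0,0,0,100],
])

```text
time: 2.72
ee_pos: [0.3316, -0.4532, 0.2229]
eef_rot: [0.991, 0.133, 0.001, -0.0]
ft_force: [-1.2, -0.5, 0.8]
width: 0.0867
```

play_rows([
  [0.15,-0.25,0,0,0,0,100],
  [0.35,-0.5,0,0,0,0,100],
  [0.55,-0.75,0,0,0,0,100],
  [0.7,-1,0,0,0,0,100],
  [0.7,-1,0,0,0,0,100],
])

```text
time: 3.35
ee_pos: [0.4136, -0.2229, 0.2231]
eef_rot: [0.991, 0.133, 0.0, 0.0]
ft_force: [0.2, -0.5, 0.2]
width: 0.0873
```

play_rows([
  [0.1,-0.25,0,0,0,0,100],
  [0.25,-0.5,0,0,0,0,100],
  [0.38,-0.75,0,0,0,0,100],
  [0.5,-1,0,0,0,0,100],
  [0.5,-1,0,0,0,0,100],
])

```text
time: 3.98
ee_pos: [0.458, -0.0047, 0.2229]
eef_rot: [0.991, 0.132, 0.001, -0.0]
ft_force: [0.0, -0.2, 0.2]
width: 0.0868
```

Run:
```python
from h import *
p=shot('wrist','w1.png'); s=r.read_state(); print(s['time'])
R=np.array(p['R']);T=Ro.from_quat(s['eef_rot']).as_matrix()
print('cam',(-R.T@p['t']).round(3),'fwd in tool',(T.T@R[2]).round(2))
for l in ['station','trough','chip1']:
    for d in eyes.landmark_of(p,l)[:6]: print(l,round(d['p'],2),np.round(d['xy'],1),onz(p,d['xy'],{'station':0,'trough':.006,'chip1':.045}[l]).round(3))
```

```text
4.025
cam [0.533 0.016 0.385] fwd in tool [-0.28  0.    0.96]
station 0.58 [272.1 118. ] [ 0.516 -0.01   0.   ]
trough 0.61 [127.8 127.6] [0.466 0.139 0.006]
chip1 0.91 [247.7 119.7] [0.511 0.015 0.045]
chip1 0.76 [298.6 170.5] [ 0.476 -0.047  0.045]
chip1 0.65 [316.   78.5] [ 0.564 -0.037  0.045]
chip1 0.65 [209.3 191.6] [0.43  0.035 0.045]
chip1 0.63 [214.   68.9] [0.547 0.057 0.045]
```

View pics/w1.png

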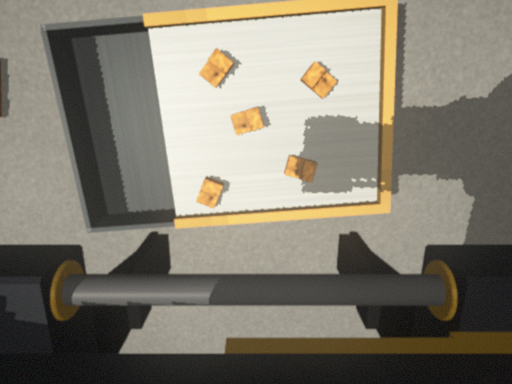

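play_rows([
  [0.1,-0.25,0,0,0,0,100],
  [0.15,-0.5,0,0,0,0,100],
  [0.15,-0.75,0,0,0,0,100],
  [0.15,-1,0,0,0,0,100],
  [0.15,-1,0,0,0,0,100],
])

```text
time: 4.8
ee_pos: [0.434, 0.1958, 0.2227]
eef_rot: [0.991, 0.132, 0.0, -0.0]
ft_force: [0.7, -0.7, -0.2]
width: 0.0871
```

The wrist view shows the plate with five chips near (217,68), (319,79), (248,120), (301,168) and (209,192). The trough is at left and the scraper is just coming in at the left edge. Next I look at the rest.

Run:
```python
from h import *
p=shot('wrist','w2.png'); print(r.read_state()['time'])
for l in ['rest','scraper']:
    for d in eyes.landmark_of(p,l)[:2]: print(l,round(d['p'],2),np.round(d['xy'],1),onz(p,d['xy'],0 if l=='rest' else .008).round(3))
    for d in eyes.regions_of(p,l)[:1]:
        u=d['region'].astype(np.uint8); print(d['p'],u.sum(),cv2.minAreaRect(cv2.findNonZero(u)))
cv2.imwrite('pics/w2b.png',cv2.resize(p['image'],None,fx=1.5,fy=1.5)[:,:,::-1])
# station from w1 lip corners: camera pose then vs now differs -> rebuild
import json
np.savez('w2.npz',R=p['R'],t=p['t'],mtx=p['mtx'])
```

```text
4.85
rest 0.69 [123.  102.1] [0.466 0.351 0.   ]
0.82 4514 ((119.30517578125, 104.04362487792969), (143.0884246826172, 58.561790466308594), 10.57352352142334)
scraper 0.65 [122.6 104.2] [0.465 0.348 0.008]
0.75 3440 ((111.52198791503906, 104.39469909667969), (118.09081268310547, 31.69024658203125), 11.793429374694824)
```

View pics/w2b.png

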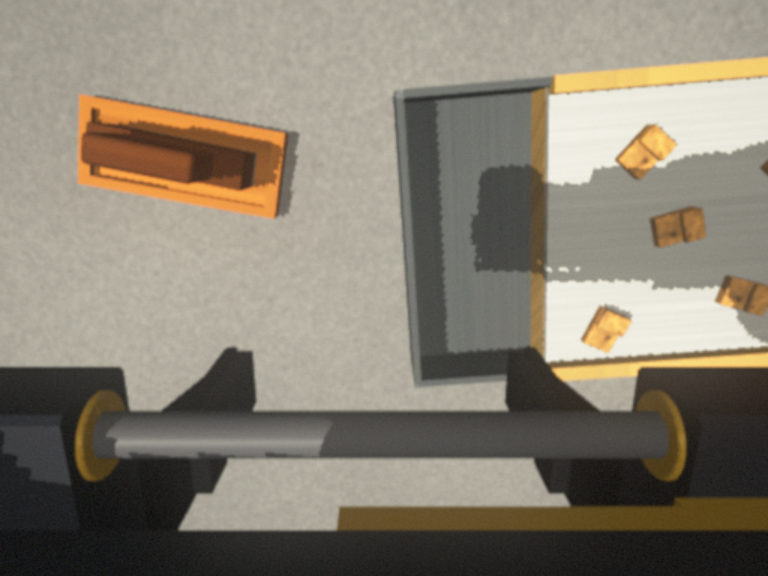

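The rest is orange, with corners near (80,95), (288,131), (276,217) and (79,185) in the 1.5x picture. The scraper stands in it, and the trough and plate are to the right.

Run:
```python
from h import *
p=dict(np.load('w2.npz')); 
c=[onz(p,np.array(q)/1.5,.014) for q in[(80,95),(288,131),(276,217),(79,185)]]
print(np.round(c,3),np.mean(c,0).round(3)); 
a=lambda u,v:np.degrees(np.arctan2(*(v-u)[1::-1])).round(1)
n=lambda u,v:np.linalg.norm(v-u).round(3)
print('long',a(c[1],c[0]),a(c[2],c[3]),'short',a(c[3],c[0]),a(c[2],c[1]),n(c[1],c[0]),n(c[2],c[3]),n(c[3],c[0]),n(c[2],c[1]))
# ridge top z=.084: ends
k=[onz(p,np.array(q)/1.5,.084) for q in[(83,125),(193,150),(192,182),(83,163)]]
print('ridge',np.mean(k,0).round(3),a(k[1],k[0]),a(k[2],k[3]),n(k[1],k[0]),n(k[0],k[3]))
e=[onz(p,np.array(q)/1.5,.056) for q in[(553,76),(553,377)]]
print('edge outer',np.round(e,3),a(e[1],e[0]),n(*e))
f=[onz(p,np.array(q)/1.5,.05) for q in[(395,92),(415,384)]]
print('trough far wall',np.round(f,3),a(f[1],f[0]),n(*f))
# w1
R=p['R'];p1=dict(p);C=np.array([.533,.016,.385]);p1['t']=-R@C
g=[onz(p1,q,.056) for q in[(144,15),(175,226),(391,213),(398,0)]]
print('lips',np.round(g,3),'sidelip dir',a(g[2],g[1]),n(g[2],g[1]),a(g[3],g[0]),'edge',a(g[1],g[0]),n(g[1],g[0]))
```

```text
[[0.487 0.42  0.014]
 [0.501 0.28  0.014]
 [0.441 0.275 0.014]
 [0.427 0.415 0.014]] [0.464 0.347 0.014]
long 95.7 95.8 short 5.2 4.0 0.141 0.14 0.061 0.06
ridge [0.468 0.347 0.084] 92.5 95.3 0.061 0.021
edge outer [[0.573 0.127 0.056]
 [0.39  0.059 0.056]] 20.5 0.196
trough far wall [[0.541 0.215 0.05 ]
 [0.357 0.149 0.05 ]] 19.8 0.196
lips [[ 0.573  0.125  0.056]
 [ 0.388  0.06   0.056]
 [ 0.459 -0.149  0.056]
 [ 0.641 -0.083  0.056]] sidelip dir 108.8 0.221 108.2 edge 19.3 0.196
```

play_rows([
  [0.08,-0.15,0,0,0,-0.11,100],
  [0.16,-0.3,0,0,0,-0.22,100],
  [0.24,-0.45,0,0,0,-0.33,100],
  [0.32,-0.6,0,0,0,-0.44,100],
  [0.353,-0.687,0,0,0,-0.55,100],
])

```text
time: 5.68
ee_pos: [0.4685, 0.3448, 0.222]
eef_rot: [0.845, 0.535, -0.0, -0.0]
ft_force: [-0.3, -0.0, 0.3]
width: 0.0867
```

play_rows([
  [0,0,0.1,0,0,-0.11,100],
  [0,0,0.2,0,0,-0.22,100],
  [0,0,0.35,0,0,-0.343,100],
  [0,0,0.45,0,0,-0.343,100],
  [0,0,0.45,0,0,-0.343,100],
])

```text
time: 6.3
ee_pos: [0.4676, 0.3433, 0.1312]
eef_rot: [0.676, 0.737, -0.001, -0.0]
ft_force: [0.2, 0.2, -0.0]
width: 0.0867
```

Run:
```python
from h import *
s=r.read_state(); print(s['ee_pos'],s['joint_positions'],Ro.from_quat(s['eef_rot']).as_matrix()[:,1].round(3))
p=shot('wrist'); sc=shot('scene'); sd=shot('side'); print(r.read_state()['time'])
cv2.imwrite('pics/w3.png',cv2.resize(p['image'],None,fx=1.5,fy=1.5)[:,:,::-1])
o=[]
for q in(p,sd,sc):
    for l in('scraper','rest'):
        D=eyes.landmark_of(q,l)
        for d in D[:1]: print(l,round(d['p'],2),np.round(d['xy']),onz(q,d['xy'],.008).round(3))
for X in [(0.466,.347,.084),(.466,.347,.044)]: print(proj(p,X)*1.5)
```

```text
[0.46756655 0.34327629 0.13118886] [ 0.10867258  0.52107376 -1.0600995   1.65364472  0.47411707  1.2535277
 -0.96101645] [ 0.996  0.087 -0.002]
6.45
scraper 0.64 [252. 184.] [0.466 0.348 0.008]
scraper 0.72 [158. 163.] [0.466 0.351 0.008]
rest 0.61 [159. 167.] [0.465 0.325 0.008]
scraper 0.93 [292. 166.] [0.485 0.342 0.008]
[374.91503326 321.52038645]
[375.82822255 294.9885352 ]
```

View pics/w3.png

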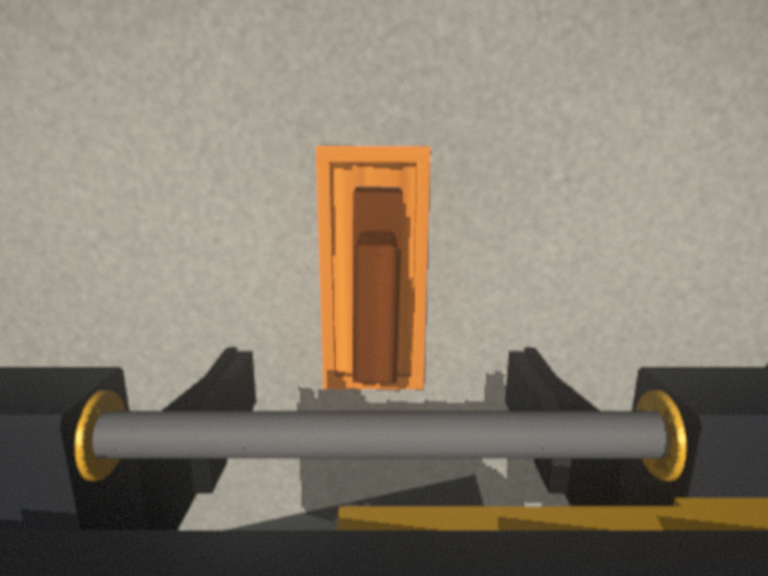

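The ridge spans (355–400, 240–383), centred and aligned between the fingers. I'll descend and grip.

play_rows([
  [0.025,-0.005,0.15,0,0,0,100],
  [0.025,-0.005,0.3,0,0,0,100],
  [0.025,-0.005,0.405,0,0,0,100],
  [0.025,-0.005,0.405,0,0,0,100],
  [0.025,-0.005,0.405,0,0,0,0],
], squeeze=25)

```text
time: 7.38
ee_pos: [0.4665, 0.35, 0.0526]
eef_rot: [0.674, 0.739, 0.001, 0.0]
ft_force: [0.1, 0.6, -0.3]
width: 0.0823
```

play_rows([
  [0,0,0,0,0,0,0],
  [0,0,0,0,0,0,0],
  [0,0,0,0,0,0,0],
  [0,0,0,0,0,0,0],
  [0,0,0,0,0,0,0],
])

```text
time: 8.0
ee_pos: [0.4661, 0.3495, 0.0515]
eef_rot: [0.674, 0.739, -0.0, 0.0]
ft_force: [-0.5, 0.8, 0.4]
width: 0.0349
```

play_rows([
  [0,0,0,0,0,0,0],
  [0,0,0,0,0,0,0],
  [0,0,0,0,0,0,0],
  [0,0,0,0,0,0,0],
])

```text
time: 8.5
ee_pos: [0.466, 0.3494, 0.0514]
eef_rot: [0.674, 0.739, -0.0, -0.0]
ft_force: [-0.4, -0.4, -0.9]
width: 0.0179
```

play_rows([
  [0,0,-0.2,0,0,0,0],
  [0,0,-0.45,0,0,0,0],
  [-0.2,0.03,-0.6,0,0,0.11,0],
  [-0.5,0.07,-0.6,0,0,0.22,0],
  [-0.8,0.1,-0.6,0,0,0.33,0],
])

```text
time: 9.12
ee_pos: [0.5011, 0.1903, 0.1718]
eef_rot: [0.842, 0.54, 0.0, 0.0]
ft_force: [0.3, -0.3, -2.6]
width: 0.0183
```

play_rows([
  [-0.12,0.1,0,0,0,0.103,0],
  [-0.24,0.2,0,0,0,0.206,0],
  [-0.37,0.3,0,0,0,0.309,0],
  [-0.5,0.4,0,0,0,0.411,0],
  [-0.61,0.495,0,0,0,0.513,0],
])

```text
time: 9.75
ee_pos: [0.5406, 0.0386, 0.1714]
eef_rot: [0.986, 0.166, -0.0, 0.0]
ft_force: [0.7, 0.1, -0.9]
width: 0.0178
```

play_rows([
  [0,0,0,0,0,0,0],
  [0,0,0,0,0,0,0],
])

```text
time: 10.0
ee_pos: [0.5403, 0.0408, 0.1714]
eef_rot: [0.985, 0.17, -0.0, -0.0]
ft_force: [-0.8, 0.5, -1.4]
width: 0.0178
```

play_rows([
  [-0.02,0.25,0,0,0,0,0],
  [-0.04,0.5,0.1,0,0,0,0],
  [-0.04,0.607,0.2,0,0,0,0],
  [-0.04,0.607,0.23,0,0,0,0],
  [-0.04,0.607,0.23,0,0,0,0],
])

```text
time: 10.62
ee_pos: [0.5733, -0.0749, 0.1256]
eef_rot: [0.985, 0.17, -0.0, -0.001]
ft_force: [0.5, 0.3, -1.6]
width: 0.018
```

Run:
```python
from h import *
s=r.read_state(); T=Ro.from_quat(s['eef_rot']).as_matrix(); e=np.array(s['ee_pos']); print(e)
p=shot('wrist'); sd=shot('side'); sc=shot('scene')
cs=lambda x,y,z:np.array([.515,-.012,0])+np.array([-.3305*x-.9438*y,.9438*x-.3305*y,z])
print('station xy of tcp', [(e-[.515,-.012,0])[:2]@v for v in(np.array([-.3305,.9438]),np.array([-.9438,-.3305]))])
def draw(q,f):
    im=cv2.resize(q['image'],None,fx=1.5,fy=1.5)[:,:,::-1].copy()
    def poly(P,c): cv2.polylines(im,[np.array([proj(q,X)*1.5 for X in P]).astype(int).reshape(-1,1,2)],True,c,1)
    poly([cs(*v) for v in[(110,90,45),(110,-90,45),(-100,-90,45),(-100,90,45)] for v in [np.array(v)/1000]],(255,0,255))
    for z in(0,.036):
        poly([e+T[:,0]*a+T[:,1]*b+[0,0,-.0434+z] for a,b in[(.05,.012),(-.05,.012),(-.05,-.012),(.05,-.012)]],(0,255,0))
    return im
a=draw(p,1);b=draw(sd,1)
# crop side around station
u,v=(proj(sd,cs(0,0,.045))*1.5).astype(int)
b=cv2.resize(b[max(v-110,0):v+110,max(u-150,0):u+150],None,fx=2,fy=2)
cv2.imwrite('pics/w4.png',a); cv2.imwrite('pics/s4.png',b)
```

```text
[ 0.57328261 -0.07492858  0.12558876]
station xy of tcp [np.float64(-0.07865439541001806), np.float64(-0.03420923025590661)]
```

View pics/w4.png

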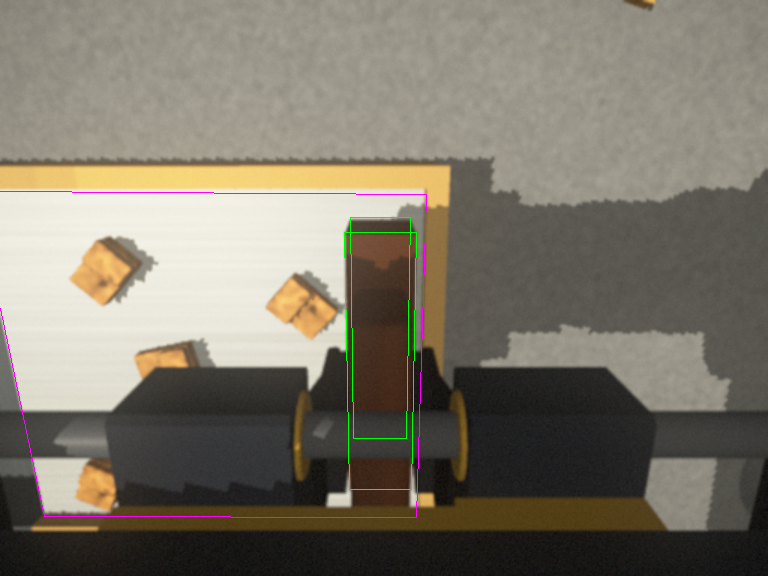

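View pics/s4.png

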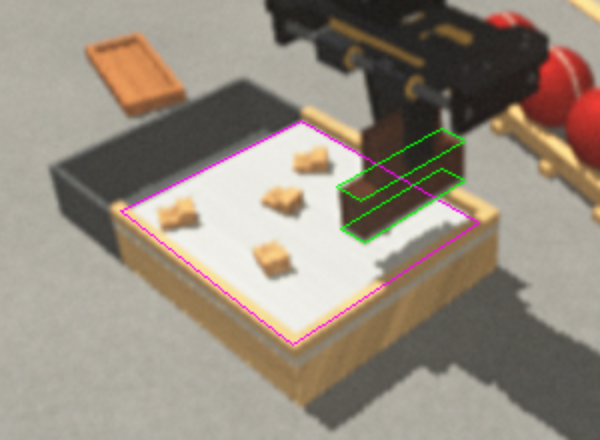

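The overlays match. The scraper hangs square above the plate with its front about 4–5 mm behind the nearest chip at (300,305), so I'll nudge back 4 mm and lower it.

play_rows([
  [0,0.02,0.06,0,0,0,0],
  [0,0.02,0.12,0,0,0,0],
  [0,0.02,0.16,0,0,0,0],
  [0,0.02,0.177,0,0,0,0],
  [0,0.02,0.177,0,0,0,0],
])

```text
time: 11.4
ee_pos: [0.5747, -0.0808, 0.0899]
eef_rot: [0.986, 0.169, -0.0, -0.0]
ft_force: [0.9, 0.6, -1.1]
width: 0.0177
```

play_rows([
  [0,0,0,0,0,0,0],
  [0,0,0,0,0,0,0],
])

```text
time: 11.65
ee_pos: [0.5751, -0.0809, 0.0905]
eef_rot: [0.986, 0.169, 0.0, 0.0]
ft_force: [0.4, 0.3, -2.9]
width: 0.0177
```

play_rows([
  [0,-0.1,0,0,0,0,0],
  [0,-0.22,0,0,0,0,0],
  [0,-0.34,0,0,0,0,0],
  [0,-0.46,0,0,0,0,0],
  [0,-0.58,0,0,0,0,0],
])

```text
time: 12.28
ee_pos: [0.5352, 0.031, 0.0903]
eef_rot: [0.985, 0.17, 0.0, 0.0]
ft_force: [-0.2, -0.2, -2.0]
width: 0.0178
```

play_rows([
  [0,-0.1,0,0,0,0,0],
  [0,-0.2,0,0,0,0,0],
  [0,-0.3,0,0,0,0,0],
  [0,-0.4,0,0,0,0,0],
  [0,-0.48,0,0,0,0,0],
])

```text
time: 12.9
ee_pos: [0.5037, 0.1204, 0.0901]
eef_rot: [0.986, 0.169, 0.0, -0.0]
ft_force: [-0.4, 0.2, -1.8]
width: 0.0179
```

Run:
```python
from h import *
s=r.read_state(); e=np.array(s['ee_pos']); print(s['time'],e,s['ft_force'])
o=np.array([.515,-.012]);M=np.array([[-.3305,.9438],[-.9438,-.3305]])
print('tcp st',M@(e[:2]-o))
p=shot('side','s5f.png');w=shot('wrist')
for q in(p,w):
  for d in eyes.landmark_of(q,'chip1')[:7]:
    print(round(d['p'],2),np.round(d['xy']),(M@(onz(q,d['xy'],.045)[:2]-o)).round(3),'floor',(M@(onz(q,d['xy'],.006)[:2]-o)).round(3))
u,v=proj(p,[.49,.06,.04]).astype(int)
cv2.imwrite('pics/s5.png',cv2.resize(np.hstack([p['image'][v-75:v+75,u-100:u+100],w['image'][::2,::2][:150,:200]]),None,fx=2,fy=2)[:,:,::-1])
```

```text
12.9 [0.5037393  0.12038415 0.09013921] [-0.39392006  0.20015811 -1.84953462]
tcp st [ 0.12866583 -0.03312511]
0.58 [205. 228.] [-0.023  0.043] floor [0.016 0.017]
0.51 [170. 213.] [0.076 0.065] floor [0.123 0.04 ]
0.41 [176. 196.] [0.122 0.018] floor [ 0.173 -0.011]
0.35 [189. 189.] [ 0.124 -0.024] floor [ 0.175 -0.056]
0.8 [468. 328.] [-0.022  0.046] floor [-0.051  0.076]
```

View pics/s5.png

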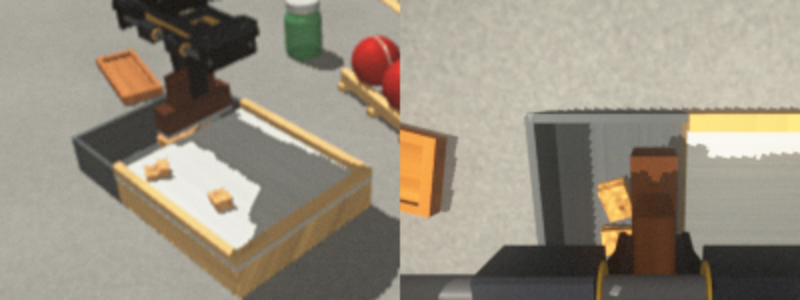

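Three chips have gone into the trough. Two remain on the +y side of the plate, so I lift, go back and do the second lane.

play_rows([
  [0,0,-0.2,0,0,0,0],
  [-0.05,0.2,-0.2,0,0,0,0],
  [-0.15,0.45,-0.2,0,0,0,0],
  [-0.25,0.7,-0.2,0,0,0,0],
  [-0.336,0.95,-0.2,0,0,0,0],
])

```text
time: 13.72
ee_pos: [0.5038, -0.0856, 0.1303]
eef_rot: [0.986, 0.168, 0.0, 0.0]
ft_force: [0.3, -0.8, -1.2]
width: 0.0176
```

play_rows([
  [0,0.03,0,0,0,0,0],
  [0,0.03,0.07,0,0,0,0],
  [0,0.03,0.14,0,0,0,0],
  [0,0.03,0.2,0,0,0,0],
  [0,0.03,0.2,0,0,0,0],
])

```text
time: 14.35
ee_pos: [0.5057, -0.0871, 0.089]
eef_rot: [0.985, 0.17, -0.001, -0.0]
ft_force: [0.4, -0.3, -3.2]
width: 0.0181
```

play_rows([
  [0,-0.1,0,0,0,0,0],
  [0,-0.21,0,0,0,0,0],
  [0,-0.32,0,0,0,0,0],
  [0,-0.43,0,0,0,0,0],
  [0,-0.54,0,0,0,0,0],
])

```text
time: 14.98
ee_pos: [0.4696, 0.0153, 0.0903]
eef_rot: [0.986, 0.169, 0.0, 0.0]
ft_force: [0.3, 1.0, -2.1]
width: 0.0178
```

play_rows([
  [0,-0.1,0,0,0,0,0],
  [0,-0.2,0,0,0,0,0],
  [0,-0.3,0,0,0,0,0],
  [0,-0.39,0,0,0,0,0],
  [0,-0.46,0,0,0,0,0],
])

```text
time: 15.6
ee_pos: [0.4391, 0.1016, 0.0902]
eef_rot: [0.986, 0.169, 0.0, 0.0]
ft_force: [0.4, 0.2, -2.5]
width: 0.0181
```

play_rows([
  [0,0,-0.3,0,0,0,0],
  [0,0,-0.6,0,0,0,0],
  [0,0,-0.7,0,0,0,0],
  [0,0,-0.7,0,0,0,0],
])

```text
time: 16.1
ee_pos: [0.4403, 0.1007, 0.2312]
eef_rot: [0.986, 0.169, 0.001, 0.001]
ft_force: [0.3, 1.1, -2.4]
width: 0.0178
```

Run:
```python
from h import *
s=r.read_state(); e=np.array(s['ee_pos']); print(s['time'],e,s['ft_force'],s['width'],s['eef_rot'])
o=np.array([.515,-.012]);M=np.array([[-.3305,.9438],[-.9438,-.3305]])
print('tcp st',M@(e[:2]-o))
p=shot('side');w=shot('wrist');c=shot('scene')
for q in(p,w,c):
  for d in eyes.landmark_of(q,'chip1')[:7]:
    print(round(d['p'],2),np.round(d['xy']),'plate',(M@(onz(q,d['xy'],.045)[:2]-o)).round(3),'floor',(M@(onz(q,d['xy'],.006)[:2]-o)).round(3))
u,v=proj(p,[.49,.06,.04]).astype(int);u2,v2=proj(c,[.49,.06,.04]).astype(int)
A=lambda im:cv2.resize(im,(400,300))
cv2.imwrite('pics/s6.png',np.vstack([np.hstack([A(p['image'][v-75:v+75,u-100:u+100]),A(c['image'][v2-60:v2+60,u2-80:u2+80])]),np.hstack([A(w['image']),A(w['image'][:192,:256])])])[:,:,::-1])
```

```text
16.1 [0.44027004 0.10071742 0.23120526] [ 0.2803713   1.08584669 -2.42067831] 0.01779537369723635 [9.85673194e-01 1.68660091e-01 1.35540065e-03 5.39639517e-04]
tcp st [0.13108095 0.03327703]
0.6 [185. 193.] plate [ 0.116 -0.006] floor [ 0.166 -0.037]
0.6 [176. 201.] plate [0.105 0.029] floor [0.154 0.001]
0.55 [176. 198.] plate [0.115 0.022] floor [ 0.166 -0.006]
0.38 [162. 209.] plate [0.103 0.071] floor [0.153 0.046]
0.85 [232. 129.] plate [ 0.152 -0.012] floor [ 0.154 -0.008]
0.79 [257.  92.] plate [ 0.127 -0.047] floor [ 0.127 -0.047]
0.76 [228. 104.] plate [ 0.156 -0.037] floor [ 0.159 -0.036]
0.6 [231. 183.] plate [0.154 0.044] floor [0.157 0.053]
0.31 [189. 281.] plate [-0.392 -0.089] floor [-0.357 -0.064]
```

View pics/s6.png

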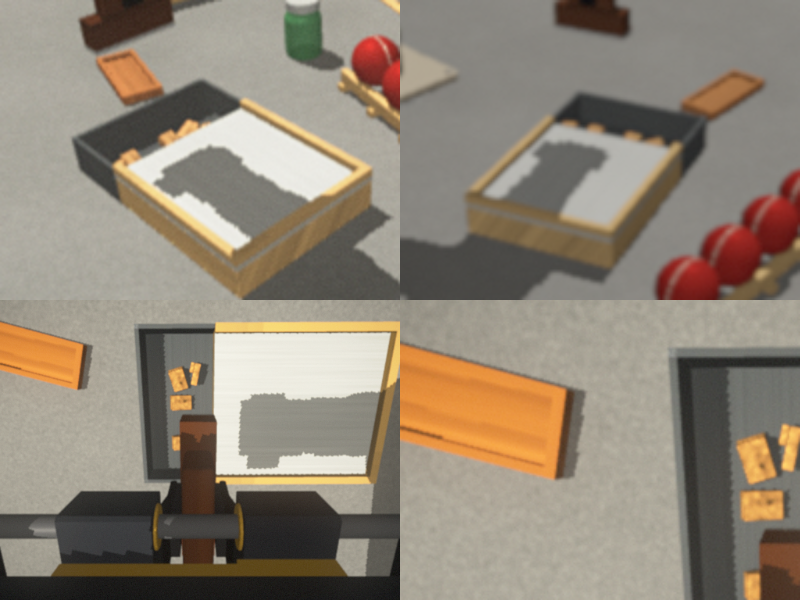

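The plate is clear, with four chips visible in the trough and the fifth probably hidden by the scraper. I'll head to the rest and recheck once the view is free.

play_rows([
  [0.08,-0.15,0,0,0,-0.1,0],
  [0.16,-0.3,0,0,0,-0.2,0],
  [0.24,-0.45,0,0,0,-0.3,0],
  [0.32,-0.6,0,0,0,-0.4,0],
  [0.4,-0.75,0,0,0,-0.5,0],
])

```text
time: 17.02
ee_pos: [0.4651, 0.2694, 0.2293]
eef_rot: [0.845, 0.535, -0.0, -0.0]
ft_force: [-0.5, -0.5, -0.5]
width: 0.0176
```

play_rows([
  [0.12,-0.06,0,0,0,-0.11,0],
  [0.24,-0.12,0.1,0,0,-0.22,0],
  [0.355,-0.175,0.3,0,0,-0.342,0],
  [0.355,-0.175,0.5,0,0,-0.342,0],
  [0.355,-0.175,0.5,0,0,-0.342,0],
])

```text
time: 17.65
ee_pos: [0.4625, 0.3464, 0.1269]
eef_rot: [0.674, 0.739, -0.003, -0.001]
ft_force: [-0.6, 0.3, -0.7]
width: 0.018
```

Run:
```python
from h import *
s=r.read_state(); e=np.array(s['ee_pos']); T=Ro.from_quat(s['eef_rot']).as_matrix();print(s['time'],e,np.degrees(np.arctan2(T[1,0],T[0,0])))
o=np.array([.515,-.012]);M=np.array([[-.3305,.9438],[-.9438,-.3305]])
p=shot('side');c=shot('scene');w=shot('wrist')
for q in(p,c):
  for d in eyes.landmark_of(q,'chip1')[:7]:
    print(round(d['p'],2),np.round(d['xy']),'floor',(M@(onz(q,d['xy'],.006)[:2]-o)).round(3))
u,v=proj(p,[.465,.15,.03]).astype(int);u2,v2=proj(c,[.465,.15,.03]).astype(int)
iw=w['image'].copy()
R=[np.array([.464,.347,0])+np.r_[Ro.from_euler('z',95.5,degrees=True).as_matrix()[:2,:2]@[a,b],.014] for a,b in[(.07,.03),(-.07,.03),(-.07,-.03),(.07,-.03)]]
cv2.polylines(iw,[np.array([proj(w,X) for X in R]).astype(int).reshape(-1,1,2)],True,(0,255,0),1)
A=lambda im:cv2.resize(im,(400,300),interpolation=cv2.INTER_CUBIC)
cv2.imwrite('pics/s7.png',np.hstack([np.vstack([A(p['image'][v-52:v+53,u-70:u+70]),A(c['image'][v2-52:v2+53,u2-70:u2+70])]),np.vstack([A(iw),A(iw[90:282,128:384])])])[:,:,::-1])
```

```text
17.65 [0.46248139 0.34635834 0.12687064] 95.24822140623009
0.53 [176. 197.] floor [ 0.168 -0.01 ]
0.44 [186. 191.] floor [ 0.174 -0.046]
0.62 [251. 181.] floor [0.18  0.007]
```

View pics/s7.png

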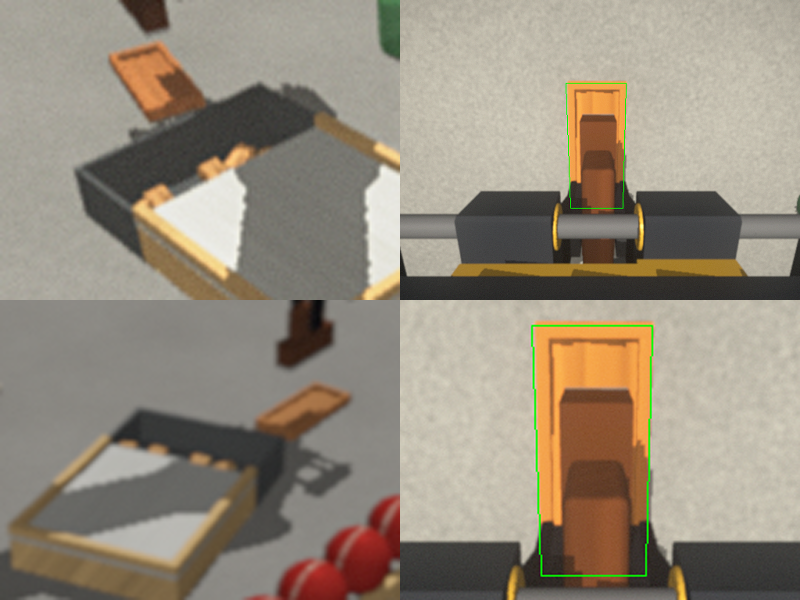

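The rest outline fits and the scraper is centred over it. I'll lower it.

play_rows([
  [0.005,0.013,0.12,0,0,0,0],
  [0.005,0.013,0.24,0,0,0,0],
  [0.005,0.013,0.32,0,0,0,0],
  [0.005,0.013,0.36,0,0,0,0],
  [0.005,0.013,0.37,0,0,0,0],
])

```text
time: 18.52
ee_pos: [0.4666, 0.3489, 0.0559]
eef_rot: [0.674, 0.739, -0.0, -0.0]
ft_force: [-0.7, 1.3, -1.1]
width: 0.0177
```

play_rows([
  [0,0,0.005,0,0,0,0],
  [0,0,0.01,0,0,0,0],
  [0,0,0.01,0,0,0,0],
])

```text
time: 18.9
ee_pos: [0.4668, 0.349, 0.0544]
eef_rot: [0.674, 0.739, 0.0, 0.0]
ft_force: [-0.4, -0.6, -1.0]
width: 0.0178
```

play_rows([
  [0,0,0.005,0,0,0,0],
  [0,0,0.01,0,0,0,0],
  [0,0,0.01,0,0,0,0],
])

```text
time: 19.27
ee_pos: [0.4666, 0.3488, 0.052]
eef_rot: [0.674, 0.739, -0.0, 0.0]
ft_force: [0.4, -0.6, -2.8]
width: 0.018
```

play_rows([
  [0,0,0.005,0,0,0,0],
  [0,0,0.005,0,0,0,0],
  [0,0,0.005,0,0,0,0],
])

```text
time: 19.65
ee_pos: [0.4666, 0.3489, 0.0511]
eef_rot: [0.674, 0.739, -0.0, 0.0]
ft_force: [0.9, 0.5, -1.6]
width: 0.0179
```

play_rows([
  [0,0,0.005,0,0,0,0],
  [0,0,0.005,0,0,0,0],
  [0,0,0.005,0,0,0,0],
])

```text
time: 20.02
ee_pos: [0.4667, 0.349, 0.0509]
eef_rot: [0.674, 0.739, 0.0, 0.0]
ft_force: [-2.5, -2.4, 6.4]
width: 0.0179
```

The force has risen to +6 N, so the foot is on the floor. I release and retreat straight up.

play_rows([
  [0,0,0,0,0,0,30],
  [0,0,0,0,0,0,60],
  [0,0,0,0,0,0,60],
  [0,0,0,0,0,0,60],
  [0,0,0,0,0,0,60],
])

```text
time: 20.65
ee_pos: [0.4666, 0.3489, 0.0501]
eef_rot: [0.674, 0.739, -0.0, 0.0]
ft_force: [-0.4, 0.1, -0.1]
width: 0.051
```

play_rows([
  [0,0,-0.1,0,0,0,60],
  [0,0,-0.3,0,0,0,60],
  [0,0,-0.5,0,0,0,60],
  [0,0,-0.7,0,0,0,60],
  [0,0,-0.8,0,0,0,60],
])

```text
time: 21.28
ee_pos: [0.4669, 0.3497, 0.2134]
eef_rot: [0.674, 0.739, 0.002, 0.0]
ft_force: [0.0, 0.9, 0.2]
width: 0.0521
```

play_rows([
  [-0.2,0,0,0,0,0,60],
  [-0.4,0,0,0,0,0,60],
  [-0.6,0,0,0,0,0.1,60],
  [-0.7,0,0,0,0,0.2,60],
  [-0.7,0,0,0,0,0.2,60],
])

```text
time: 21.9
ee_pos: [0.4798, 0.2077, 0.2102]
eef_rot: [0.782, 0.623, -0.0, 0.001]
ft_force: [1.5, 0.3, -0.3]
width: 0.0523
```

Run:
```python
from h import *
s=r.read_state(); e=np.array(s['ee_pos']); print(s['time'],e)
o=np.array([.515,-.012]);M=np.array([[-.3305,.9438],[-.9438,-.3305]])
w=shot('wrist');p=shot('side');c=shot('scene')
for d in eyes.landmark_of(w,'chip1')[:7]: print(round(d['p'],2),np.round(d['xy']),'floor',(M@(onz(w,d['xy'],.006)[:2]-o)).round(3))
for q in(w,p,c):
  for l in('scraper','rest','rack','jar','mould','pricker'):
    for d in eyes.landmark_of(q,l)[:1]: print(l,round(d['p'],2),onz(q,d['xy'],.008*(l=='scraper')).round(3))
A=lambda im,s=(400,300):cv2.resize(im,s,interpolation=cv2.INTER_CUBIC)
u,v=proj(p,[.465,.25,.03]).astype(int)
cv2.imwrite('pics/s8.png',np.hstack([A(w['image']),A(p['image'][v-52:v+53,u-70:u+70])])[:,:,::-1])
```

```text
21.9 [0.47976232 0.20772728 0.21018436]
0.91 [258. 234.] floor [ 0.152 -0.004]
0.82 [276. 220.] floor [ 0.155 -0.032]
0.79 [215. 263.] floor [0.148 0.058]
0.56 [300. 234.] floor [ 0.125 -0.045]
scraper 0.79 [0.467 0.348 0.008]
rest 0.78 [0.464 0.351 0.   ]
jar 0.63 [0.739 0.303 0.   ]
scraper 0.97 [0.464 0.327 0.008]
rest 0.52 [0.469 0.363 0.   ]
rack 0.59 [0.776 0.007 0.   ]
jar 0.57 [0.736 0.312 0.   ]
mould 0.65 [ 0.545 -0.378  0.   ]
pricker 0.96 [ 0.695 -0.324  0.   ]
scraper 0.59 [0.482 0.34  0.008]
rest 0.57 [ 0.458  0.35  -0.   ]
rack 0.57 [0.771 0.011 0.   ]
jar 0.57 [0.743 0.305 0.   ]
mould 0.59 [ 0.543 -0.371  0.   ]
pricker 0.58 [ 0.686 -0.328  0.   ]
```

View pics/s8.png

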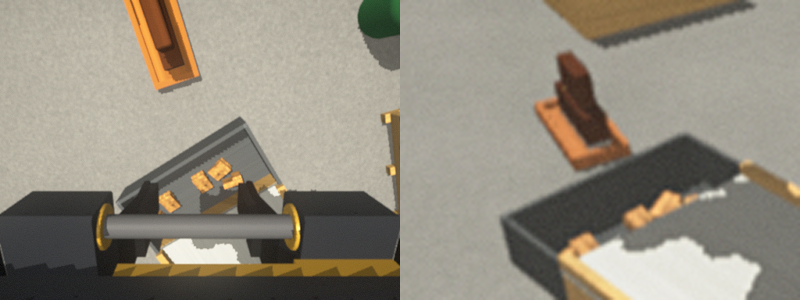

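play_rows([
  [-0.25,0,0,0,0,0,60],
  [-0.5,0,0,0,0,0,60],
  [-0.75,0,0,0,0,0,60],
  [-0.75,0,0,0,0,0,60],
])

```text
time: 23.5
ee_pos: [0.4459, 0.0587, 0.21]
eef_rot: [0.784, 0.621, -0.001, 0.001]
ft_force: [-0.4, 0.5, 0.3]
width: 0.0521
```

Run:
```python
from h import *
s=r.read_state(); e=np.array(s['ee_pos']); print(s['time'],e)
o=np.array([.515,-.012]);M=np.array([[-.3305,.9438],[-.9438,-.3305]])
w=shot('wrist')
for d in eyes.landmark_of(w,'chip1')[:7]: print(round(d['p'],2),np.round(d['xy']),'floor',(M@(onz(w,d['xy'],.006)[:2]-o)).round(3))
cv2.imwrite('pics/s9.png',cv2.resize(w['image'],None,fx=1.5,fy=1.5)[:,:,::-1])
```

```text
23.5 [0.44588263 0.05873123 0.21004709]
0.83 [303.  92.] floor [ 0.129 -0.045]
0.8 [283.  75.] floor [ 0.155 -0.037]
0.57 [211. 127.] floor [0.152 0.054]
0.57 [258.  89.] floor [ 0.157 -0.008]
0.52 [198. 158.] floor [0.132 0.084]
```

View pics/s9.png

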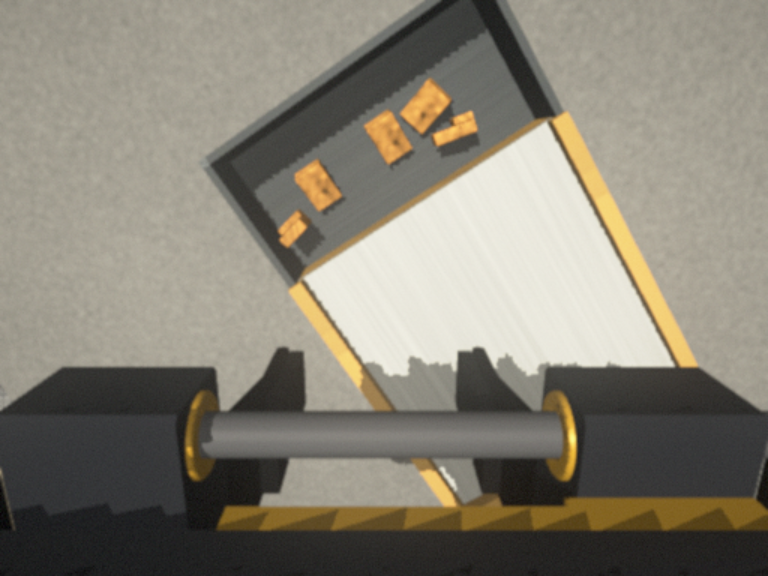

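All five chips lie in the trough, near (293,228), (317,186), (388,137), (426,106) and (455,129), and the plate is empty. I'm handing in.

```bash
python3 -c "
from h import *
print(job.close_job(), r.read_state()['time'])"
```

```text
the job is handed in; nothing more can be done
the job is handed in; nothing more can be done
```

The job is done and handed in at about 24 s on the robot clock, well under the 53 s limit; the hand-in gives no verdict.

I gripped the scraper in its rest and wiped the plate in two lanes with the foot about 2 mm above it. I then set the scraper back on the rest's floor, with about 6–8 N of contact, before letting go.

**Last checks:**
- **Trimmings:** the last wrist picture shows all five in the trough (station x 0.129–0.157, y −0.045 to 0.084 m) and the plate empty. One trimming lies close to the trough's side wall but inside it.
- **Scraper:** it stands upright in the rest, about 3 mm from the centre by the wrist view.
- **Bystanders:** the rack, jar, mould and pricker were found within detector noise of where they started.

**Disagreements:** the side and scene views put the scraper 20 mm or so off the wrist view. I trusted the closer wrist view and the measured tool position at release. Earlier pictures showed only four of the five trimmings, because the fifth was hidden behind the scraper or fingers.

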